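# Change the microscope's LED lamp from red to blue and rack the rest

### The arm

A 6-joint arm with a two-finger parallel gripper is mounted at the origin on the work surface. World frame = base frame: x ahead of the robot, y to its left, z up, the work surface at z = 0. Lengths are in m, angles in rad, forces in N, time in s.
With the tool pointing down it reaches from about 0.35 to 0.875 m from the base axis. Payload 4.2 kg.
Tool frame: the origin (TCP) lies at the very end of the fingers, on their centre line; the grasp point (between the pads) lies 19 mm behind it; z points along the fingers, y is the line along which they close (so a half turn about z gives the same grasp; the last joint's range is limited). The gripper opens to 85 mm and grips with 20 to 120 N. Pads are 22 mm wide; open, the fingers measure 114 mm over their backs; the gripper's body (76 mm by 85 mm) begins 54 mm behind the grasp point. The pads swing forward as they close: fully open they stand 13 mm farther back than shut.
Start: joints at [-0.864, 0.385, 0.008, 0, -1.194, -0.259], TCP at [0.271, -0.563, 0.231] pointing down, gripper open.
Joint ranges: [-3.14, 3.14], [-1.21, 2.06], [-1.07, 1.41], [-3.16, 2.05], [-2.99, -0.16], [-3.1, 3.1]. Speed limits (rad/s): [2.79, 2.79, 3.14, 3.14, 3.14, 3.14].

### API

Orientations are given as a rotation vector (axis times angle).
In Python, from rig import ctrl, imaging gives the robot as it stands.
- The arm moves only by the tool carry_out, never from a script. Its argument "steps" is a list of rows, each a list of 3 entries, a list of its own where there are three numbers: the shift along the world's x, y, z in mm, then the turn, a rotation vector about the world's x, y, z in degrees, then the finger opening in mm, from 0 to 85.4. In form: [[[tx, ty, tz], [ax, ay, az], gripper], ...]. A call has 1 to 12 rows; each row shifts and turns the commanded pose from where the row before left it; what a row does not reach is not made up. A row lasts 1/8 s, in which the tool goes at most 62.5 mm and 10.7 degrees, less where a joint would pass 70% of its speed; a pose out of reach is approached as far as the arm can. A call with a gripper value outside its range is refused whole. The fingers move at their own pace and stop on an object; "newtons" is the grip in N (left out, the last holds). Time passes only in rows, so rows that do not move let the fingers close. It gives the time, the measured TCP pose, the force, the opening and the grip force at its end, in the units of the state.
- ctrl.get_state(): the state, without advancing time (a new reading comes with each control period).
- imaging.grab_frame(name): name is "side" or "top"; returns a dict with "pixels" (420x560x3 uint8, red, green, blue), "mtx" (3x3 intrinsics, pixels), "k1" (the pictures are not rectified: a ray, as slopes to the right and down, at radius r is drawn at 1 + k1 r^2 times it, then the intrinsics apply), "xyz" and "orientation" of the camera in the world. Camera axes: x right, y down, z forward; pixel columns grow to the right and rows downward; lengths in m; the calibration is good to about 2 mm. A picture is of the moment at which its call begins. There is no depth.
- ctrl.finish_job(): hands the job in; it is judged then, once.
The state is a dict: "time_s": time; "q": joint angles; "qvel": joint speeds; "tau": joint torques, N m; "eef_pos": TCP position; "tcp_rot": TCP orientation; "force": force on the tool from outside, world axes, zero at the start; "ft_torque": the same for the moment, N m; "grip_width": finger opening in m; "gripper_force": force on a finger pad.
Only numpy, scipy, OpenCV 4.12 (cv2) and the standard library are available. Lean on these libraries where they do the work, as an engineer would, in place of code of your own. Each camera call takes 0.05 s, during which the arm holds its last target. There are 200 camera calls.

### The job

Change the microscope's lamp from red to blue: switch the lamp unit off, take the red lamp out, and fit the blue one in its place, brass nub pressing back the spring contact and the other end tipped down behind the stop so that it sits level and home. Switch the unit on again only once the blue lamp is in. Leave the red lamp and every spare lamp on the table resting level in the rack's saddles, one per pair, and do not disturb the oil bottle, the mouse or the slide box.

Things in the scene. Friction and masses are not known exactly. Their poses are not given: they have to be found in the camera images.
- lamp_red: LED lamp, 0.24 kg: round aluminium barrel 28 mm thick, 110 long, red band at mid-length; a 40 mm square head 16 thick on each end: red, finned at +x; black at -x with a brass contact nub (16 mm across, 6 long). Spans x = -77 (nub) to +71 mm. Origin: mid-barrel on the axis, x along the axis. Lying on its heads the axis is 20 mm up. Starts in the lamp unit.
- lamp_blue: LED lamp, 0.24 kg: round aluminium barrel 28 mm thick, 110 long, blue band at mid-length; a 40 mm square head 16 thick on each end: blue, finned at +x; black at -x with a brass contact nub (16 mm across, 6 long). Spans x = -77 (nub) to +71 mm. Origin: mid-barrel on the axis, x along the axis. Lying on its heads the axis is 20 mm up. Starts on the table, nub roughly to the robot.
- lamp_green: LED lamp, 0.24 kg: round aluminium barrel 28 mm thick, 110 long, green band at mid-length; a 40 mm square head 16 thick on each end: green, finned at +x; black at -x with a brass contact nub (16 mm across, 6 long). Spans x = -77 (nub) to +71 mm. Origin: mid-barrel on the axis, x along the axis. Lying on its heads the axis is 20 mm up. Spare, may be absent; starts on the table.
- lamp_amber: LED lamp, 0.24 kg: round aluminium barrel 28 mm thick, 110 long, yellow band at mid-length; a 40 mm square head 16 thick on each end: yellow, finned at +x; black at -x with a brass contact nub (16 mm across, 6 long). Spans x = -77 (nub) to +71 mm. Origin: mid-barrel on the axis, x along the axis. Lying on its heads the axis is 20 mm up. Spare, may be absent; starts on the table.
- lamp_white: LED lamp, 0.24 kg: round aluminium barrel 28 mm thick, 110 long, white band at mid-length; a 40 mm square head 16 thick on each end: white, finned at +x; black at -x with a brass contact nub (16 mm across, 6 long). Spans x = -77 (nub) to +71 mm. Origin: mid-barrel on the axis, x along the axis. Lying on its heads the axis is 20 mm up. Spare, may be absent; starts on the table.
- lamp_blue_contact (a point): tip of the blue lamp's brass contact nub (lamp x = -77 mm)
- rack: fixed rack: aluminium base 130 (x) x 242 (y) x 10 mm, origin under its centre, with four pairs of black V-saddles along y, 62 mm apart. The saddles of a pair, 10 mm thick, stand at x = -30 and +30 mm: the barrel rests in them along x, heads outside; the 50 mm between them is free for fingers. The 90 degree V's are 42 mm wide at the top, 53 mm above the table
- saddle0 (a point): saddle pair 0: where the origin of a lamp resting in it lies, 52 mm above the table; the lamp's axis then lies along the rack's x, either way round
- saddle1 (a point): saddle pair 1: where the origin of a lamp resting in it lies, 52 mm above the table; the lamp's axis then lies along the rack's x, either way round
- saddle2 (a point): saddle pair 2: where the origin of a lamp resting in it lies, 52 mm above the table; the lamp's axis then lies along the rack's x, either way round
- saddle3 (a point): saddle pair 3: where the origin of a lamp resting in it lies, 52 mm above the table; the lamp's axis then lies along the rack's x, either way round
- lamp_unit: fixed lamp unit, grey base 235 (x) x 100 x 10 mm; origin at table height below bay_seat. Along x: white housing (-132 to -90 mm, 70 wide, 80 tall) with the spring pad facing +x; white V-saddles like the rack's at -30 and +30; steel stop plate, 36 wide, 10 thick, face at +71 mm, top 48 mm above the table. Switch beside it at x = -20, y = -95 mm, on a 12 mm plinth
- stop_top (a point): middle of the top edge of the stop's face. A lamp that is home bears on this face with its finned head, its nub pressing the pad: it cannot be dropped in level; the nub must push the pad back 8 mm or more before the other end can come down behind the stop. A lamp can be lifted straight out
- bay_seat (a point): where the origin of a lamp that is home in the bay comes to lie, 52 mm above the table; its axes are the lamp unit's, and the lamp's x points along them (nub at -x)
- spring_pad (a joint): spring contact pad, a copper disc 32 mm across centred at the seated lamp's axis: how far it is pushed in, in m. 0 = out (its face then 69 mm on the -x side of the seat), 0.016 = bottomed, about 0.008 with a lamp home. About 3 N to start it, 10 N bottomed
- switch (a joint): red toggle switch lever of the lamp unit, rad: 0 = off (leaning 0.5 rad to the lamp unit's -x), 1 = on (leaning as far to its +x). It stays where it is left
- switch_tip (a point): tip of the switch lever, a red 26 mm ball on a 10 mm rod 70 mm long (pivot 34 mm above the table at lamp unit x = -20, y = -95 mm) that swings in the lamp unit's x-z plane; the tip is 95 mm above the table at either end of its swing. Light to move (about 1 N at the ball)
- oil_bottle: bystander: amber immersion-oil bottle, 32 mm across, 75 mm tall, standing; origin under its centre
- mouse: bystander: black computer mouse, 105 x 60 x 31 mm; origin under its centre
- slide_box: bystander: green slide box, 100 x 160 x 34 mm; origin under its centre

How it is judged:
On the way, in this order (a step that is already met when the one before it is completed fails the run):
1. the lamp unit is switched off (value of joint switch below 0.2 rad), for 0.2 s.
2. the blue lamp is home in the bay, the unit still off (angle between lamp_blue's own x axis and vertical between 1.52 and 1.62 rad and horizontal distance between lamp_blue and bay_seat below 0.007 m and z of lamp_blue in the frame of bay_seat between -0.005 and 0.005 m and x of lamp_blue_contact in the frame of bay_seat below -0.065 m and value of joint spring_pad above 0.004 m and linear speed of lamp_blue below 0.02 m/s and value of joint switch below 0.2 rad), for 0.2 s.
3. the lamp unit is switched on (value of joint switch above 0.8 rad), for 0.2 s.
At the end, for the whole second after the job is handed in: Blue lamp home, nub to the spring: within 7 mm of the seat in plan, 5 mm in height, 3 deg of level, pad in over 4 mm; switch over 0.8 rad; red lamp and spares present level in saddle pairs (20 mm in plan, 5 mm in height, 3 deg); all at rest, released (angle between lamp_blue's own x axis and vertical between 1.52 and 1.62 rad and horizontal distance between lamp_blue and bay_seat below 0.007 m and z of lamp_blue in the frame of bay_seat between -0.005 and 0.005 m and x of lamp_blue_contact in the frame of bay_seat below -0.065 m and value of joint spring_pad above 0.004 m and linear speed of each of lamp_blue, lamp_red, lamp_green, lamp_amber, lamp_white below 0.02 m/s and value of joint switch above 0.8 rad and angle between lamp_red's own x axis and vertical between 1.52 and 1.62 rad and angle between the x axis of each of lamp_red, lamp_green, lamp_amber, lamp_white and the x axis of rack, either way round below 0.06 rad and ((horizontal distance between lamp_red and saddle0 below 0.02 m and z of lamp_red in the frame of saddle0 between -0.005 and 0.005 m) or (horizontal distance between lamp_red and saddle1 below 0.02 m and z of lamp_red in the frame of saddle1 between -0.005 and 0.005 m) or (horizontal distance between lamp_red and saddle2 below 0.02 m and z of lamp_red in the frame of saddle2 between -0.005 and 0.005 m) or (horizontal distance between lamp_red and saddle3 below 0.02 m and z of lamp_red in the frame of saddle3 between -0.005 and 0.005 m)) and angle between lamp_green's own x axis and vertical between 1.52 and 1.62 rad and ((horizontal distance between lamp_green and saddle0 below 0.02 m and z of lamp_green in the frame of saddle0 between -0.005 and 0.005 m) or (horizontal distance between lamp_green and saddle1 below 0.02 m and z of lamp_green in the frame of saddle1 between -0.005 and 0.005 m) or (horizontal distance between lamp_green and saddle2 below 0.02 m and z of lamp_green in the frame of saddle2 between -0.005 and 0.005 m) or (horizontal distance between lamp_green and saddle3 below 0.02 m and z of lamp_green in the frame of saddle3 between -0.005 and 0.005 m)) and angle between lamp_amber's own x axis and vertical between 1.52 and 1.62 rad and ((horizontal distance between lamp_amber and saddle0 below 0.02 m and z of lamp_amber in the frame of saddle0 between -0.005 and 0.005 m) or (horizontal distance between lamp_amber and saddle1 below 0.02 m and z of lamp_amber in the frame of saddle1 between -0.005 and 0.005 m) or (horizontal distance between lamp_amber and saddle2 below 0.02 m and z of lamp_amber in the frame of saddle2 between -0.005 and 0.005 m) or (horizontal distance between lamp_amber and saddle3 below 0.02 m and z of lamp_amber in the frame of saddle3 between -0.005 and 0.005 m)) and angle between lamp_white's own x axis and vertical between 1.52 and 1.62 rad and ((horizontal distance between lamp_white and saddle0 below 0.02 m and z of lamp_white in the frame of saddle0 between -0.005 and 0.005 m) or (horizontal distance between lamp_white and saddle1 below 0.02 m and z of lamp_white in the frame of saddle1 between -0.005 and 0.005 m) or (horizontal distance between lamp_white and saddle2 below 0.02 m and z of lamp_white in the frame of saddle2 between -0.005 and 0.005 m) or (horizontal distance between lamp_white and saddle3 below 0.02 m and z of lamp_white in the frame of saddle3 between -0.005 and 0.005 m))); the robot touches nothing.
It fails at once if the switch is on while neither the red nor the blue lamp is in the bay (value of joint switch above 0.8 rad and distance between each of lamp_red, lamp_blue and bay_seat above 0.04 m).
It fails at once if the oil bottle is disturbed (moved over 3 cm) (distance of oil_bottle from where it was at the start of the episode above 0.03 m).
It fails at once if the mouse is disturbed (moved over 3 cm) (distance of mouse from where it was at the start of the episode above 0.03 m).
It fails at once if the slide box is disturbed (moved over 3 cm) (distance of slide_box from where it was at the start of the episode above 0.03 m).
Of lamp_green, lamp_amber, lamp_white only 2 to 3 are there at a start; the rules pass over those that are not, and their reading is None.
At some moment in a run one of lamp_green, lamp_amber, lamp_white may be knocked a few centimetres aside while the robot is not near it.
Once in a run the grip may slacken for a moment while it holds something.
It also fails if it takes over 210 s, if anything falls off the work surface, if the arm or the gripper's body presses on something with over 40 N, if the wrist force passes 120 N, or if a joint passes its speed limit or range.

## Working session

There is one attempt and no reset: what is moved stays moved. The work goes in short steps, Python scripts to look and compute and a tool call to move; the robot and the scene stay as the last step left them, time stands still between calls to the robot, and variables do not carry over. Pictures are saved under pics/ and viewed, at most 14 in all, crops included, and the job is handed in when it is done.

Besides the shell and the picture viewer there is one more tool, called after ">>>" as name([rows], argument=value, ...), one row to a line, values as JSON. carry_out: Moves the arm, as the interface text tells. Its arguments: {"type":"object","properties":{"steps":{"type":"array"},"newtons":{"type":"number"}},"required":["steps"]}

```bash
ls; mkdir -p pics
python3 - <<'E'
from rig import ctrl, imaging
import cv2
for n in("top","side"):
    f=imaging.grab_frame(n); cv2.imwrite(f"pics/{n}0.png",f["pixels"][:,:,::-1]); print(n,f["mtx"],f["k1"],f["xyz"],f["orientation"])
s=ctrl.get_state(); print(s)
E
```

```text
pics
top [[497.51881636   0.         287.15191967]
 [  0.         497.51881636 211.15963312]
 [  0.           0.           1.        ]] -0.11115699218319286 [0.37319792 0.02556998 1.37839414] [-2.14379874  2.20436329 -0.1395225 ]
side [[539.08915455   0.         280.80494903]
 [  0.         539.08915455 205.55984984]
 [  0.           0.           1.        ]] -0.17061934823932284 [-0.02404838 -1.14344787  0.87987805] [-2.08192558  0.4670286  -0.24789148]
{'time_s': 0.1, 'q': array([-8.64432727e-01,  3.85478167e-01,  6.78902482e-03, -4.29222867e-04,
       -1.19399273e+00, -2.58592994e-01]), 'qvel': array([ 0.0014788 , -0.00078388,  0.00368776,  0.00011303,  0.00025096,
        0.00025928]), 'tau': array([-9.85450642e-04, -3.93319416e+01,  1.88930082e+01,  4.19799060e+00,
       -2.57783577e-03,  4.77702315e-06]), 'eef_pos': array([ 0.27039191, -0.56292026,  0.23034311]), 'tcp_rot': array([ 6.97136724e-01, -3.06273086e+00, -2.91399969e-03]), 'force': array([-0.22780227, -0.234644  ,  0.25178564]), 'ft_torque': array([ 0.00934339,  0.02081071, -0.01153993]), 'gripper_force': 0.0, 'grip_width': 0.08544512029256157}
```

View pics/top0.png

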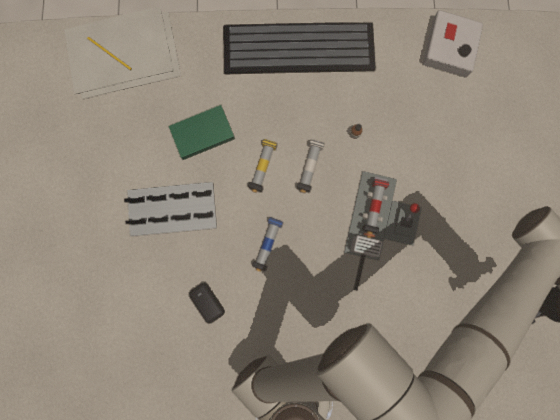

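View pics/side0.png

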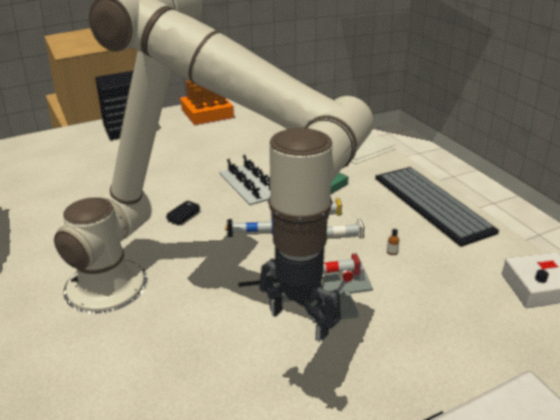

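The top view shows the unit around (372,215), with red lamp, switch at (412,212) on. The spares are amber (262,166) and white (311,167). The blue lamp is at (268,244) and the rack at (171,209).

```bash
cat > h.py <<'E'
import numpy as np, cv2
from scipy.spatial.transform import Rotation as R
from scipy.optimize import least_squares
from rig import ctrl, imaging
def grab(n="top"):
    return imaging.grab_frame(n)
def proj(f,P):
    P=np.atleast_2d(P); D=np.array([f["k1"],0,0,0,0])
    Rc=R.from_rotvec(f["orientation"]).as_matrix().T
    return cv2.projectPoints(P.astype(float),cv2.Rodrigues(Rc)[0],-Rc@f["xyz"],f["mtx"],D)[0][:,0]
def unproj(f,uv,z):
    uv=np.atleast_2d(uv).astype(float).reshape(-1,1,2)
    n=cv2.undistortPoints(uv,f["mtx"],np.array([f["k1"],0,0,0,0]))[:,0]
    d=R.from_rotvec(f["orientation"]).apply(np.c_[n,np.ones(len(n))])
    return f["xyz"]+d*((z-f["xyz"][2])/d[:,2])[:,None]
def crop(f,c0,c1,r0,r1,k,name,pts=None):
    im=np.ascontiguousarray(cv2.resize(f["pixels"][r0:r1,c0:c1,::-1],None,fx=k,fy=k,interpolation=cv2.INTER_CUBIC))
    if pts is not None:
        for u,v in pts: cv2.circle(im,(int((u-c0+.5)*k),int((v-r0+.5)*k)),2,(255,0,255),-1)
    cv2.imwrite("pics/"+name,im)
E
python3 - <<'E'
from h import *
f=grab(); 
a=f["pixels"]
im1=cv2.resize(a[120:280,230:430,::-1],None,fx=4,fy=3.75,interpolation=cv2.INTER_CUBIC)
cv2.imwrite("pics/c1.png",im1)
crop(f,110,240,170,250,6,"c2.png")
E
```

```text
(no output)
```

View pics/c1.png

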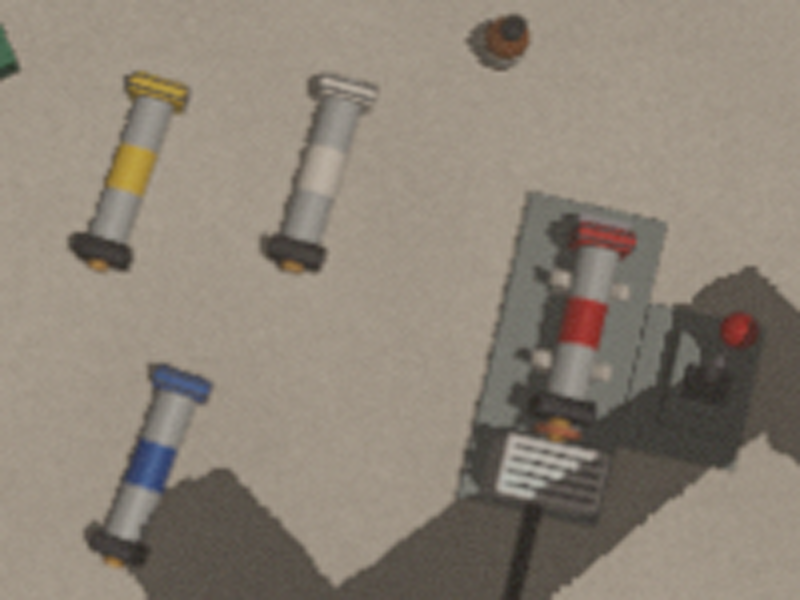

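View pics/c2.png

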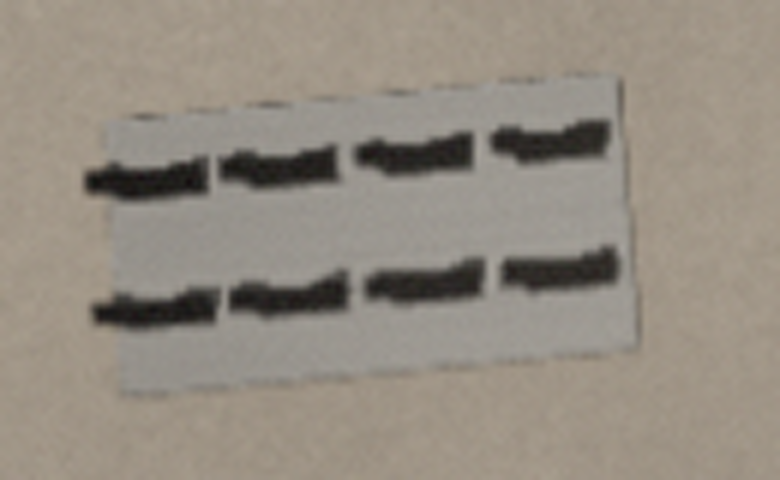

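c1: amber, white, blue and red lamps are clear, with finned ends up, nubs toward the robot and the switch ball at c1 (739,329). c2: the rack corners are clear. I'll fit the poses to the picked points.

```bash
cat > fit.py <<'E'
from h import *
f=grab()
c1=lambda p:np.array([230+p[0]/4-.5,120+p[1]/3.75-.5])
c2=lambda p:np.array([110+p[0]/6-.5,170+p[1]/6-.5])
def T(p,m):
    c,s=np.cos(p[2]),np.sin(p[2]); m=np.array(m,float)
    return np.c_[p[0]+c*m[:,0]-s*m[:,1],p[1]+s*m[:,0]+c*m[:,1],m[:,2]]
def fit(uv,m,x0):
    r=least_squares(lambda p:(proj(f,T(p,m))-uv).ravel(),x0); return r.x,np.sqrt((r.fun**2).mean())
out={}
L=lambda z:np.array([(71,20,20),(71,-20,20),(-55,20,20),(-55,-20,20),(0,0,13),(-77,0,2)])/1e3+[0,0,z]
picks=dict(amber=[(130,72),(188,90),(72,232),(133,245),(131,170),(97,270)],
white=[(312,75),(378,90),(265,232),(326,245),(323,170),(291,271)],
blue=[(153,364),(212,383),(90,525),(150,541),(152,467),(113,565)],
red=[(583,220),(636,235),(535,393),(596,405),(584,322),(558,438)])
pts=[]
for n,p in picks.items():
    m=L(.052 if n=="red" else .02); x,e=fit(np.array([c1(q) for q in p]),m,[.5,0,0]); out[n]=x; print(n,x.round(4),"rms px",e.round(2)); pts+=list(proj(f,T(x,m)))
m=np.array([(65,121,10),(65,-121,10),(-65,-121,10),(-65,121,10)])/1e3
x,e=fit(np.array([c2(q) for q in [(105,118),(620,75),(638,348),(122,395)]]),m,[.4,.4,0]); print("rack",x.round(4),e)
out["rack"]=x
for i,y in enumerate((-93,-31,31,93)): print(i,T(x,[(0,y/1e3,.052)]).round(4))
ub=unproj(f,[c1(p) for p in [(530,190),(665,222),(460,497)]],.01); print("unit base",ub.round(4),np.linalg.norm(ub[0]-ub[1]),np.linalg.norm(ub[0]-ub[2]),np.arctan2(*(ub[0]-ub[2])[[1,0]]),np.arctan2(*(ub[0]-ub[1])[[1,0]])-np.pi/2)
tip=unproj(f,c1((739,329)),.095)[0]; print("tip",tip.round(4)); 
r=out["red"]; c,s=np.cos(r[2]),np.sin(r[2]); d=tip[:2]-r[:2]; print("tip in unit",[c*d[0]+s*d[1],-s*d[0]+c*d[1]])
crop(f,230,430,120,280,4,"o1.png",pts)
E
python3 fit.py
```

```text
amber [ 0.6496  0.064  -0.3325] rms px 0.57
white [ 0.6458 -0.0666 -0.3034] rms px 0.93
blue [ 0.4342  0.0553 -0.3664] rms px 0.67
red [ 0.5233 -0.2384 -0.2701] rms px 0.74
rack [0.539  0.3187 0.0601] 0.28296686547020694
0 [[0.5446 0.2259 0.052 ]]
1 [[0.5409 0.2878 0.052 ]]
2 [[0.5372 0.3497 0.052 ]]
3 [[0.5335 0.4116 0.052 ]]
unit base [[ 0.6328 -0.2164  0.01  ]
 [ 0.6063 -0.3111  0.01  ]
 [ 0.4052 -0.1575  0.01  ]] 0.0983289977050452 0.23511864580803982 -0.25330983658233375 -0.2728722901457348
tip [ 0.5147 -0.3355  0.095 ]
tip in unit [np.float64(0.017668326858540865), np.float64(-0.09584772409345754)]
```

```bash
cat >> fit.py <<'E'
print("---")
# unit: p=x,y,yaw,base offset
uvr=np.array([c1(q) for q in picks["red"]]); uvb=np.array([c1(q) for q in [(530,190),(665,222),(460,497),(739,329)]])
def res(p):
    b=p[3]; m=np.vstack([L(.052),[(b+.1175,.05,.01),(b+.1175,-.05,.01),(b-.1175,.05,.01),(-.02+.0336,-.095,.095)]])
    return (proj(f,T(p,m))-np.vstack([uvr,uvb])).ravel()
r=least_squares(res,[.52,-.24,-.27,-.02]); print(r.x.round(4)); print(r.fun.reshape(-1,2).round(2))
E
python3 fit.py | sed -n '/---/,$p'
```

```text
---
[ 0.5236 -0.2387 -0.2566 -0.0181]
[[-1.03  0.42]
 [ 0.16 -0.18]
 [ 1.25 -0.06]
 [ 0.62  0.14]
 [ 0.06  0.83]
 [-0.13 -1.85]
 [-0.3   0.13]
 [ 0.4  -0.28]
 [-0.57  0.03]
 [-0.48  0.8 ]]
```

View pics/o1.png

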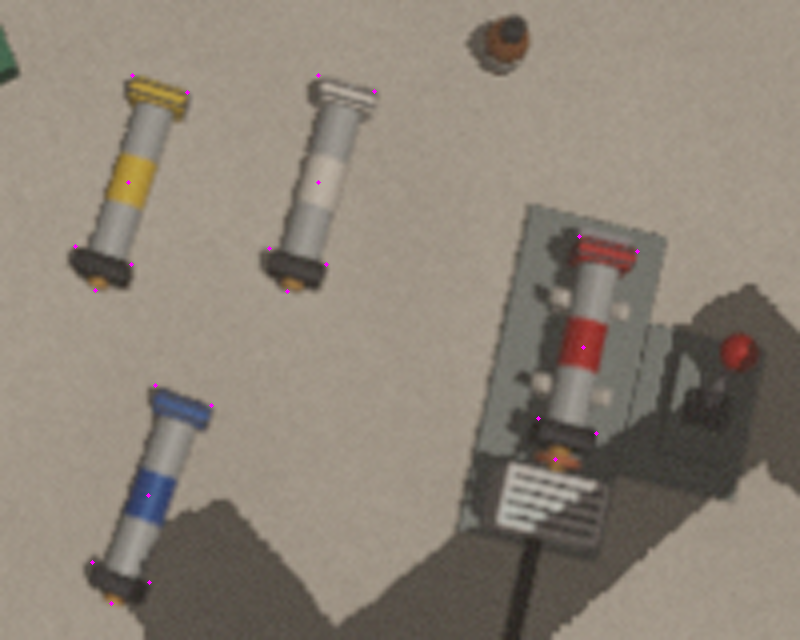

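The overlay dots land on the lamps' corners, nubs and bands to within about a pixel. Now the switch, approached from its +x side.

>>> carry_out([
  [[35,27,0],[0,0,-5],0],
  [[35,27,0],[0,0,-5],0],
  [[35,27,0],[0,0,-5],0],
  [[35,27,0],[0,0,-5],0],
  [[35,27,0],[0,0,-5],0],
  [[35,27,0],[0,0,-5],0],
  [[35,27,0],[0,0,-5],0],
  [[35,28,0],[0,0,-5.5],0],
  [[2,0,0],[0,0,0],0],
  [[0,0,-50],[0,0,0],0],
  [[0,0,-50],[0,0,0],0],
  [[0,0,-20],[0,0,0],0],
])

```text
time_s: 1.75
eef_pos: [0.5499, -0.3461, 0.1076]
tcp_rot: [-0.406, -3.109, -0.003]
force: [0.1, -0.2, 0.5]
grip_width: 0.0001
gripper_force: 0.0
```

>>> carry_out([
  [[0,0,-21],[0,0,0],0],
  [[0,0,0],[0,0,0],0],
  [[-14,3.7,0],[0,0,0],0],
  [[-14,3.7,0],[0,0,0],0],
  [[-14,3.7,0],[0,0,0],0],
  [[-14,3.7,0],[0,0,0],0],
  [[-14,3.7,0],[0,0,0],0],
  [[-11,2.9,0],[0,0,0],0],
  [[0,0,0],[0,0,0],0],
  [[0,0,0],[0,0,0],0],
])

```text
time_s: 3.0
eef_pos: [0.4711, -0.3248, 0.0901]
tcp_rot: [-0.406, -3.114, -0.001]
force: [-0.6, 0.4, 0.4]
grip_width: 0.0001
gripper_force: 0.0
```

>>> carry_out([
  [[5,-1.3,30],[0,0,0],0],
  [[0,0,50],[0,0,0],60],
  [[16,29,20],[0,0,0],60],
  [[16,29,0],[0,0,0],60],
  [[15,29.5,0],[0,0,0],60],
  [[0,0,0],[0,0,0],60],
  [[0,0,0],[0,0,0],60],
])

```text
time_s: 3.88
eef_pos: [0.5234, -0.2388, 0.19]
tcp_rot: [-0.405, -3.114, 0.0]
force: [0.7, 0.4, -0.8]
grip_width: 0.0595
gripper_force: 0.0
```

Run:
```python
from h import *
f=grab(); s=ctrl.get_state(); print(s["eef_pos"],s["tcp_rot"])
a=f["pixels"]; hsv=cv2.cvtColor(a,cv2.COLOR_RGB2HSV)
g=grab("side")
im=np.hstack([cv2.resize(a[130:280,330:450,::-1],None,fx=3.3,fy=3.3),cv2.resize(g["pixels"][220:370,230:390,::-1],None,fx=2.5,fy=3.3)])
cv2.imwrite("pics/sw.png",im); print(im.shape)
```

```text
[ 0.52323744 -0.23916049  0.19000084] [-4.06435716e-01 -3.11410211e+00  3.08559311e-05]
(495, 796, 3)
```

View pics/sw.png

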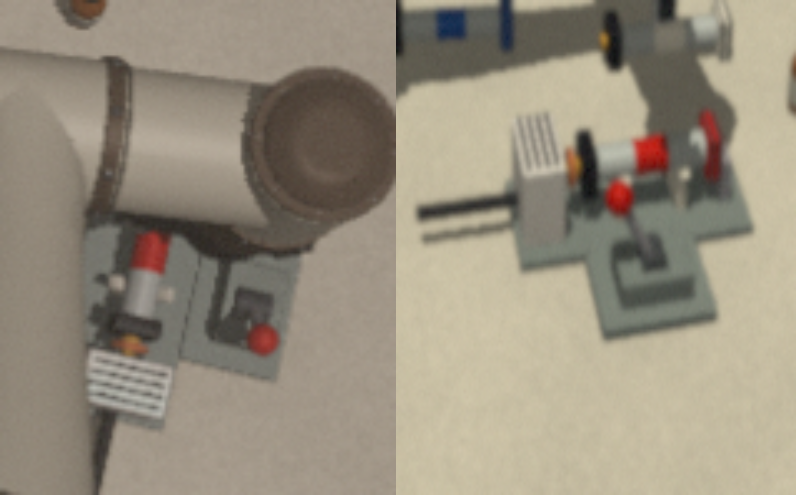

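The switch lever now leans to −x, at crop (262,338) top and (620,197) side, so it's off. The red lamp is still home. Next, grasp it.

>>> carry_out([
  [[0,0,-50],[0,0,0],60],
  [[0,0,-50],[0,0,0],60],
  [[0,0,-40],[0,0,0],60],
  [[0,0,-14],[0,0,0],60],
  [[0,0,0],[0,0,0],60],
  [[0,0,0],[0,0,0],10],
  [[0,0,0],[0,0,0],10],
  [[0,0,0],[0,0,0],10],
  [[0,0,0],[0,0,0],10],
  [[0,0,0],[0,0,0],10],
], newtons=60)

```text
time_s: 5.22
eef_pos: [0.5248, -0.2393, 0.0384]
tcp_rot: [0.405, 3.112, -0.001]
force: [-2.0, -1.6, 6.2]
grip_width: 0.026
gripper_force: 59.0
```

>>> carry_out([
  [[0,0,0],[0,0,0],50],
  [[0,0,0],[0,0,0],50],
  [[0,0,-5],[0,0,0],50],
  [[0,0,0],[0,0,0],50],
  [[0,0,0],[0,0,0],10],
  [[0,0,0],[0,0,0],10],
  [[0,0,0],[0,0,0],10],
  [[0,0,0],[0,0,0],10],
  [[0,0,0],[0,0,0],10],
])

```text
time_s: 6.35
eef_pos: [0.5235, -0.239, 0.0314]
tcp_rot: [-0.406, -3.115, 0.0]
force: [-1.5, -2.3, 0.2]
grip_width: 0.0266
gripper_force: 58.9
```

>>> carry_out([
  [[0,0,20],[0,0,0],10],
  [[0,0,50],[0,0,0],10],
  [[0,0,50],[0,0,0],10],
  [[0,0,30],[0,0,0],10],
  [[2,52,0],[0,0,2.3],10],
  [[2,52,0],[0,0,2.3],10],
  [[3,52,0],[0,0,2.3],10],
  [[2,52,0],[0,0,2.3],10],
  [[3,52,0],[0,0,2.3],10],
  [[2,52,0],[0,0,2.3],10],
  [[3,52,0],[0,0,2.3],10],
  [[2,50,0],[0,0,2.3],10],
])

```text
time_s: 7.85
eef_pos: [0.5417, 0.1773, 0.1803]
tcp_rot: [0.1, -3.138, -0.0]
force: [0.8, 0.2, -2.6]
grip_width: 0.0262
gripper_force: 61.5
```

>>> carry_out([
  [[2,51,0],[0,0,0],10],
  [[0,0,0],[0,0,0],10],
  [[0,0,0],[0,0,0],10],
])

```text
time_s: 8.22
eef_pos: [0.5437, 0.2263, 0.1802]
tcp_rot: [0.098, -3.138, 0.001]
force: [-0.5, -0.5, -2.6]
grip_width: 0.0265
gripper_force: 61.4
```

Run:
```python
from h import *
f=grab(); g=grab("side"); s=ctrl.get_state(); print(s["eef_pos"],s["tcp_rot"],s["grip_width"],s["force"])
im=np.hstack([cv2.resize(f["pixels"][120:280,100:400,::-1],None,fx=2,fy=2),cv2.resize(g["pixels"][100:260,200:300,::-1],None,fx=2,fy=2)])
cv2.imwrite("pics/p1.png",im)
```

```text
[0.54410992 0.22536024 0.1807798 ] [ 9.59002968e-02 -3.13877866e+00  7.26227464e-04] 0.026339600916012784 [-0.00676982 -0.22673034 -3.30085789]
```

View pics/p1.png

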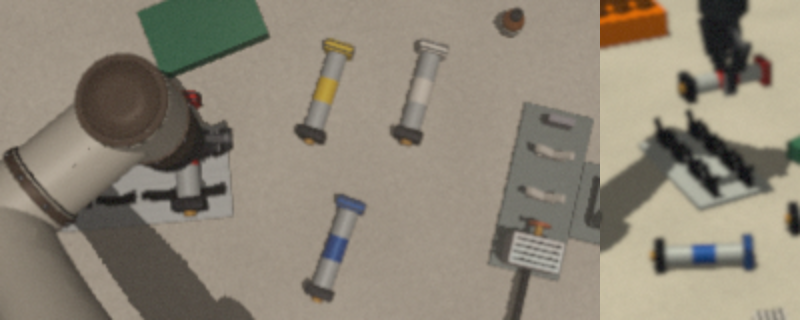

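The red lamp is held level over the rack's right-hand pair (crop (190,160)), and the bay is empty. Lower and release.

>>> carry_out([
  [[0,0,-50],[0,0,0],10],
  [[0,0,-50],[0,0,0],10],
  [[0,0,-30],[0,0,0],10],
  [[0,0,-12],[0,0,0],10],
  [[0,0,-5],[0,0,0],10],
  [[0,0,0],[0,0,0],10],
  [[0,0,0],[0,0,0],50],
  [[0,0,0],[0,0,0],50],
  [[0,0,0],[0,0,0],50],
  [[0,0,50],[0,0,0],50],
  [[0,0,60],[0,0,0],50],
  [[0,0,60],[0,0,0],50],
])

```text
time_s: 9.82
eef_pos: [0.5445, 0.2261, 0.2064]
tcp_rot: [-0.098, 3.14, -0.0]
force: [0.6, 1.6, -0.4]
grip_width: 0.0502
gripper_force: 0.0
```

>>> carry_out([
  [[-28,-43,0],[0,0,-6.2],60],
  [[-28,-43,0],[0,0,-6.2],60],
  [[-27,-43,0],[0,0,-6.2],60],
  [[-27,-42,0],[0,0,-6],60],
  [[0,0,-40],[0,0,0],60],
  [[0,0,0],[0,0,0],60],
])

```text
time_s: 10.58
eef_pos: [0.4327, 0.0541, 0.163]
tcp_rot: [-0.574, -3.085, 0.004]
force: [-0.0, -0.3, 1.4]
grip_width: 0.0601
gripper_force: 0.0
```

Run:
```python
from h import *
f=grab(); g=grab("side"); s=ctrl.get_state(); print(s["eef_pos"],s["tcp_rot"],s["grip_width"],s["force"])
im=np.vstack([cv2.resize(f["pixels"][130:280,100:300,::-1],None,fx=2,fy=2),cv2.resize(g["pixels"][130:280,200:400,::-1],None,fx=2,fy=2)])
im2=cv2.resize(f["pixels"][160:270,340:410,::-1],None,fx=400/70,fy=600/110,interpolation=cv2.INTER_CUBIC)
cv2.imwrite("pics/p2.png",np.hstack([im,im2]))
```

```text
[0.43544919 0.05558113 0.1652411 ] [ 5.72090123e-01  3.08785692e+00 -3.77731905e-06] 0.05992693523151986 [1.06290836 1.29926026 1.19280345]
```

View pics/p2.png

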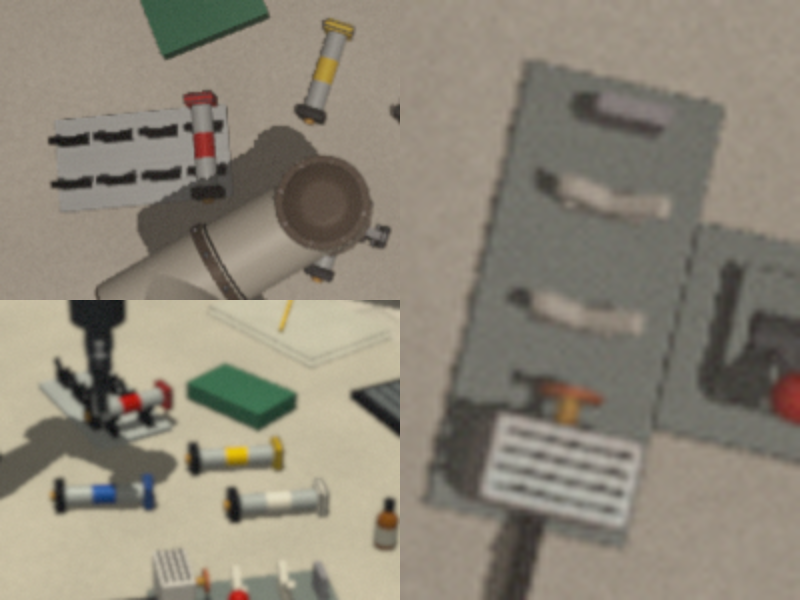

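The red lamp is seated across the right-hand saddle pair, and blue is under the gripper. The empty bay gives the base corners, the housing top at (500,415)…(625,527) and the saddle tips for a better unit fit.

```bash
cat > unit.py <<'E'
from h import *
f=grab()
def T(p,m):
    c,s=np.cos(p[2]),np.sin(p[2]); m=np.array(m,float)
    return np.c_[p[0]+c*m[:,0]-s*m[:,1],p[1]+s*m[:,0]+c*m[:,1],m[:,2]]
uv=np.array([(340+(x-400)/(400/70)-.5,160+y/(600/110)-.5) for x,y in [(527,62),(723,105),(428,500),(500,415),(645,447),(625,527),(483,497),(668,207),(642,322),(633,108)]])
def res(p):
    b=p[3]; m=np.array([(b+117.5,50,10),(b+117.5,-50,10),(b-117.5,50,10),(-90,35,80),(-90,-35,80),(-132,-35,80),(-132,35,80),(30,-21,53),(-30,-21,53),(76,0,48)])/1e3
    m[:3,0]=[p[3]+.1175,p[3]+.1175,p[3]-.1175]
    return (proj(f,T(p,m))-uv).ravel()
r=least_squares(res,[.52,-.24,-.27,-.02]); print(r.x.round(4)); print(r.fun.reshape(-1,2).round(2))
s=ctrl.get_state(); print(s["eef_pos"])
E
python3 unit.py
```

```text
[ 0.5251 -0.2404 -0.2603 -0.0199]
[[ 0.55 -0.53]
 [ 0.66 -0.16]
 [-0.19  0.87]
 [ 0.19 -0.59]
 [ 0.6  -0.37]
 [ 0.74  0.56]
 [-0.29 -0.01]
 [-1.32 -0.18]
 [-1.35  0.19]
 [ 0.41  0.21]]
[0.43586072 0.05589187 0.16556489]
```

>>> carry_out([
  [[0,0,-50],[0,0,0],60],
  [[0,0,-50],[0,0,0],60],
  [[0,0,-40],[0,0,0],60],
  [[0,0,-21],[0,0,0],60],
  [[0,0,0],[0,0,0],60],
  [[0,0,0],[0,0,0],10],
  [[0,0,0],[0,0,0],10],
  [[0,0,0],[0,0,0],10],
  [[0,0,0],[0,0,0],10],
  [[0,0,0],[0,0,0],10],
  [[0,0,60],[0,0,0],10],
  [[0,0,60],[0,0,0],10],
], newtons=80)

```text
time_s: 12.22
eef_pos: [0.4341, 0.0551, 0.1248]
tcp_rot: [-0.574, -3.088, 0.001]
force: [1.9, 0.5, -2.6]
grip_width: 0.0257
gripper_force: 79.6
```

The unit fit agrees: origin (0.5245, −0.2395), yaw −0.26. Blue is gripped, so carry it over the bay and tilt it nub-down.

>>> carry_out([
  [[0,0,40],[0,0,1],10],
  [[20,-50,0],[0,0,1],10],
  [[20,-50,0],[0,0,1],10],
  [[20,-50,0],[0,0,1],10],
  [[20,-51,0],[0,0,1],10],
  [[19,-51,0],[0,0,1],10],
  [[19,-51,0],[0,0,0],10],
  [[0,0,0],[-1.54,-5.8,0],10],
  [[0,0,0],[-1.54,-5.8,0],10],
  [[0,0,-20],[0,0,0],10],
  [[0,0,0],[0,0,0],10],
  [[0,0,0],[0,0,0],10],
])

```text
time_s: 13.72
eef_pos: [0.5531, -0.2478, 0.1443]
tcp_rot: [0.383, 2.907, -0.04]
force: [0.3, 0.1, -1.8]
grip_width: 0.0257
gripper_force: 79.8
```

```bash
cat > st.py <<'E'
from h import *
U=np.array([.5245,-.2395]); c,s=np.cos(-.26),np.sin(-.26)
st=ctrl.get_state(); M=R.from_rotvec(st["tcp_rot"]).as_matrix(); W=np.array([[c,s,0],[-s,c,0],[0,0,1]])
tz=W@M[:,2]; tx=W@M[:,0]; tx*=np.sign(tx[0]); p=W@(st["eef_pos"]-np.r_[U,0])
O=p-.016*tz
print("t",st["time_s"],"TCP unit mm",(p*1e3).round(1),"O",(O*1e3).round(1),"tilt",np.degrees(np.arcsin(tx[2])).round(2),"yaw err",np.degrees(np.arctan2(tx[1],tx[0])).round(2),"F unit",(W@st["force"]).round(1),"grip",st["grip_width"].round(4))
E
cat st.py > /tmp/x.py
cat >> /tmp/x.py <<'E'
f=grab(); g=grab("side")
a=proj(g,(W.T@O)+np.r_[U,0])[0]; print(a)
def ax(f): # expected points along lamp
    P=[O+k*tx for k in(-.077,0,.071)]; return proj(f,np.array([W.T@q+np.r_[U,0] for q in P]))
pts=ax(g); print(pts)
c0,r0=int(pts[1][0])-65,int(pts[1][1])-60
crop(g,c0,c0+130,r0,r0+120,5,"p3.png",pts)
E
cp /tmp/x.py look.py; python3 look.py
```

```text
Traceback (most recent call last):
  File "look.py", line 6, in <module>
    print("t",st["time_s"],"TCP unit mm",(p*1e3).round(1),"O",(O*1e3).round(1),"tilt",np.degrees(np.arcsin(tx[2])).round(2),"yaw err",np.degrees(np.arctan2(tx[1],tx[0])).round(2),"F unit",(W@st["force"]).round(1),"grip",st["grip_width"].round(4))
                                                                                                                                                                                                                            ^^^^^^^^^^^^^^^^^^^^^^
AttributeError: 'float' object has no attribute 'round'
```

```bash
sed -i 's/st\["grip_width"\].round(4)/st["grip_width"]/' look.py st.py; python3 look.py
```

```text
t 13.725 TCP unit mm [ 29.8  -0.7 144.3] O [ 26.5  -0.7 159.9] tilt 12.07 yaw err -0.13 F unit [ 0.3  0.2 -1.8] grip 0.025713167931606967
[343.2828095  229.80489329]
[[312.17899017 238.82102154]
 [343.2828095  229.80489329]
 [371.68728801 221.52457674]]
```

View pics/p3.png

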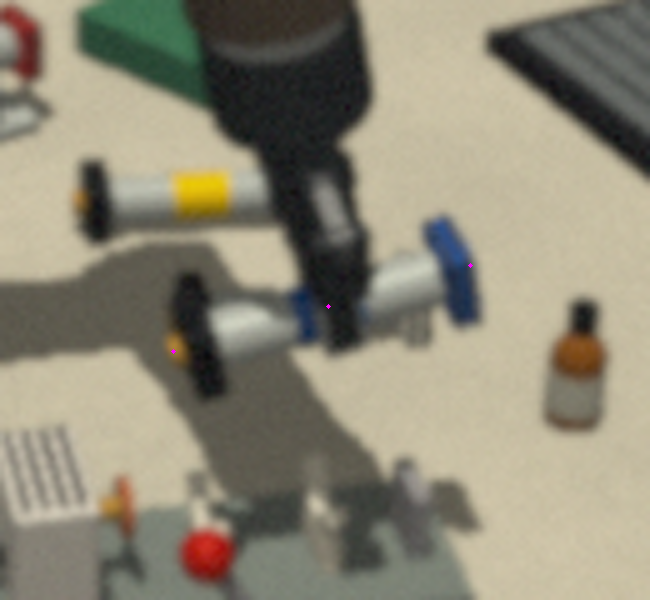

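The dots sit on the nub tip (173,351) and the fin face (470,265), so blue is in the hand as modelled. Bring it down toward the pad.

>>> carry_out([
  [[-3,1.5,-38],[0,0,0],10],
  [[-3,1,-38],[0,0,0],10],
  [[-5,1.3,-6],[0,0,0],10],
  [[-4.7,1.3,-6],[0,0,0],10],
  [[0,0,0],[0,0,0],10],
  [[0,0,0],[0,0,0],10],
])

```text
time_s: 14.58
eef_pos: [0.5376, -0.2427, 0.0564]
tcp_rot: [0.384, 2.906, -0.04]
force: [0.6, 0.7, -1.8]
grip_width: 0.0257
gripper_force: 80.3
```

```bash
python3 st.py
```

```text
t 14.575 TCP unit mm [13.5  0.2 56.4] O [10.2  0.2 72.1] tilt 12.12 yaw err -0.14 F unit [ 0.4  0.9 -1.8] grip 0.025747923828308955
```

Push: to (5,67), then (0,63.5).

>>> carry_out([
  [[-2.4,0.6,-3],[0,0,0],10],
  [[-2.4,0.6,-2],[0,0,0],10],
  [[-2.4,0.6,-2],[0,0,0],10],
  [[-2.4,0.7,-1.5],[0,0,0],10],
  [[0,0,0],[0,0,0],10],
  [[0,0,0],[0,0,0],10],
])

```text
time_s: 15.32
eef_pos: [0.53, -0.2405, 0.0483]
tcp_rot: [0.381, 2.903, -0.04]
force: [6.1, -2.2, 0.7]
grip_width: 0.0256
gripper_force: 80.5
```

```bash
python3 st.py
```

```text
t 15.325 TCP unit mm [ 5.6  0.4 48.3] O [ 2.2  0.4 64. ] tilt 12.35 yaw err -0.07 F unit [ 6.5 -0.6  0.7] grip 0.025608472315873702
```

>>> carry_out([
  [[-2.9,0.8,-1.3],[0,0,0],10],
  [[-2.9,0.8,-1.3],[0,0,0],10],
  [[-2.8,0.7,-1.2],[0,0,0],10],
  [[0,0,0],[0,0,0],10],
  [[0,0,0],[0,0,0],10],
])

```text
time_s: 15.95
eef_pos: [0.5242, -0.2386, 0.046]
tcp_rot: [0.378, 2.897, -0.041]
force: [9.1, -2.9, 4.5]
grip_width: 0.0259
gripper_force: 80.7
```

```bash
python3 st.py
```

```text
t 15.95 TCP unit mm [-0.5  0.7 46. ] O [-4.   0.7 61.6] tilt 12.69 yaw err 0.01 F unit [ 9.5 -0.4  4.5] grip 0.025879762217223965
```

>>> carry_out([
  [[-1.1,0.3,-1.9],[0.62,2.32,0],10],
  [[-1.1,0.3,-1.9],[0.62,2.32,0],10],
  [[-1,0.3,-1.9],[0.62,2.32,0],10],
  [[0,0,0],[0,0,0],10],
  [[0,0,0],[0,0,0],10],
])

```text
time_s: 16.58
eef_pos: [0.521, -0.2379, 0.0389]
tcp_rot: [0.396, 3.021, -0.018]
force: [10.2, -3.1, -3.1]
grip_width: 0.0257
gripper_force: 80.1
```

```bash
python3 st.py
```

```text
t 16.575 TCP unit mm [-3.8  0.7 38.9] O [-5.4  0.6 54.8] tilt 5.48 yaw err -0.06 F unit [10.6 -0.3 -3.1] grip 0.02569100577919559
```

>>> carry_out([
  [[-0.4,0.1,-1.2],[0.62,2.32,0],10],
  [[-0.4,0.1,-1.2],[0.62,2.32,0],10],
  [[0,0,0],[0.1,0.5,0],10],
  [[0,0,0],[0,0,0],10],
])

```text
time_s: 17.08
eef_pos: [0.5199, -0.2379, 0.0369]
tcp_rot: [0.41, 3.111, -0.001]
force: [6.3, -2.7, 1.1]
grip_width: 0.0257
gripper_force: 80.9
```

```bash
python3 st.py
python3 - <<'E'
from h import *
g=grab("side"); crop(g,280,400,220,320,5,"p4.png")
E
```

```text
t 17.075 TCP unit mm [-4.8  0.4 36.9] O [-4.9  0.4 52.9] tilt 0.19 yaw err -0.11 F unit [ 6.8 -1.   1.1] grip 0.025682598661394704
```

View pics/p4.png

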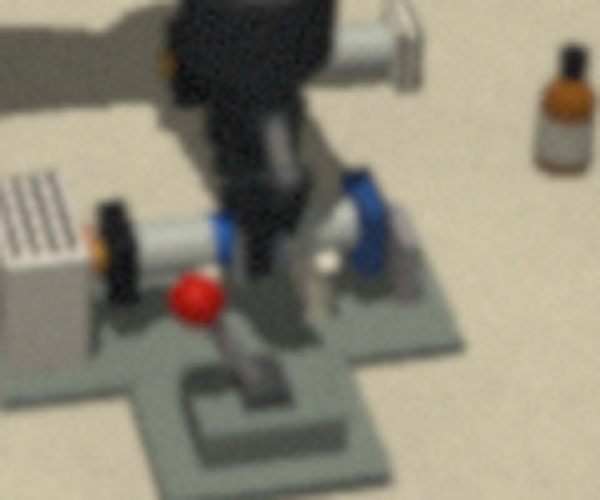

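Blue is level, with its fin (365,225) on the near side of the stop (405,255) and the nub at the pad. Release and retreat.

>>> carry_out([
  [[0,0,-1],[0,0,0],10],
  [[0,0,0],[0,0,0],10],
  [[0,0,0],[0,0,0],60],
  [[0,0,0],[0,0,0],60],
  [[0,0,0],[0,0,0],60],
  [[0,0,30],[0,0,0],60],
  [[0,0,50],[0,0,0],60],
  [[0,0,50],[0,0,0],60],
  [[-10,55,20],[0,0,0],60],
  [[-10,55,0],[0,0,0],60],
  [[-10,55,0],[0,0,0],60],
  [[0,20,0],[0,0,0],60],
])

```text
time_s: 18.62
eef_pos: [0.4831, -0.0497, 0.1838]
tcp_rot: [-0.406, -3.105, -0.001]
force: [-0.1, -0.6, 0.1]
grip_width: 0.0602
gripper_force: 0.0
```

```bash
python3 st.py
python3 - <<'E'
from h import *
g=grab("side");f=grab()
im=np.hstack([cv2.resize(g["pixels"][220:320,280:380,::-1],None,fx=4,fy=4,interpolation=cv2.INTER_CUBIC),cv2.resize(f["pixels"][160:260,340:440,::-1],None,fx=4,fy=4,interpolation=cv2.INTER_CUBIC)])
cv2.imwrite("pics/p5.png",im)
E
```

```text
t 18.625 TCP unit mm [-88.8 172.8 183.8] O [-88.6 172.8 199.8] tilt -0.6 yaw err 0.0 F unit [ 0.1 -0.6  0.1] grip 0.06023699649953729
```

View pics/p5.png

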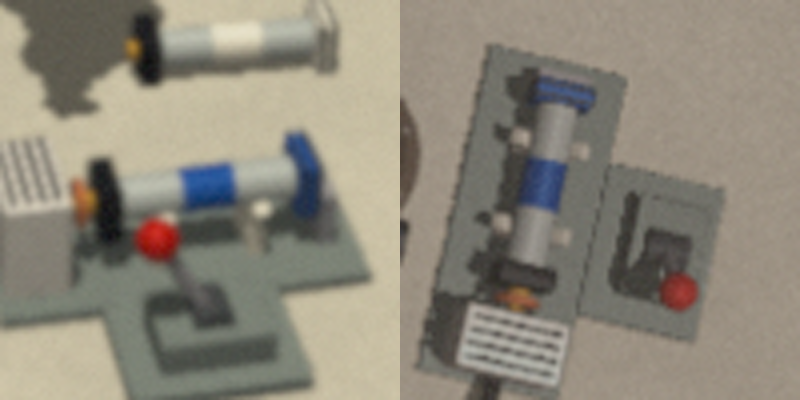

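Blue is home: level, with its fin against the stop and the nub on the pad, while the switch is still off. Switch on from the −x side.

>>> carry_out([
  [[-15,-51.5,0],[0,0,0],0],
  [[-15,-51.5,0],[0,0,0],0],
  [[-15,-51.5,0],[0,0,0],0],
  [[-15,-51.5,0],[0,0,0],0],
  [[-14,-51.5,0],[0,0,0],0],
  [[0,0,0],[0,0,0],0],
  [[0,0,-50],[0,0,0],0],
  [[0,0,-45],[0,0,0],0],
  [[0,0,0],[0,0,0],0],
  [[0,0,0],[0,0,0],0],
])

```text
time_s: 19.98
eef_pos: [0.4117, -0.3097, 0.0902]
tcp_rot: [-0.409, -3.108, 0.0]
force: [0.4, 0.9, 0.8]
grip_width: -0.0001
gripper_force: 0.0
```

>>> carry_out([
  [[12.3,-3.3,0],[0,0,0],0],
  [[12.3,-3.3,0],[0,0,0],0],
  [[12.3,-3.3,0],[0,0,0],0],
  [[12.3,-3.3,0],[0,0,0],0],
  [[12.3,-3.3,0],[0,0,0],0],
  [[12.3,-3.3,0],[0,0,0],0],
  [[12.3,-3.3,0],[0,0,0],0],
  [[0,0,0],[0,0,0],0],
  [[0,0,0],[0,0,0],0],
  [[-5,1.3,30],[0,0,0],0],
  [[0,0,60],[0,0,0],0],
])

```text
time_s: 21.35
eef_pos: [0.4909, -0.3306, 0.1774]
tcp_rot: [-0.41, -3.1, -0.004]
force: [1.4, 0.0, -0.2]
grip_width: 0.0001
gripper_force: 0.0
```

Run:
```python
from h import *
f=grab(); a=f["pixels"][:,:,::-1]; o=cv2.imread("pics/top0.png")
d=np.abs(a.astype(int)-o).max(2)
for n,(c0,c1,r0,r1) in dict(amber=(240,285,135,200),white=(290,335,135,200)).items(): print(n,(d[r0:r1,c0:c1]>40).sum())
b=unproj(f,np.argwhere(True)[:0].reshape(0,2) if 0 else [[0,0]],.1)
hsv=cv2.cvtColor(np.ascontiguousarray(a),cv2.COLOR_BGR2HSV)
m=((hsv[...,0]<10)|(hsv[...,0]>170))&(hsv[...,1]>150)&(hsv[...,2]>90); m[:, :395]=0;m[:170]=0;m[240:]=0;m[:,435:]=0
rc=np.argwhere(m); print("ball",len(rc)); 
if len(rc): print(unproj(f,rc.mean(0)[::-1],.095))
im=np.hstack([cv2.resize(a[130:270,230:330],None,fx=4,fy=4),cv2.resize(a[130:270,340:440],None,fx=4,fy=4)])
cv2.imwrite("pics/p6.png",im)
```

```text
amber 0
white 1369
ball 0
```

View pics/p6.png

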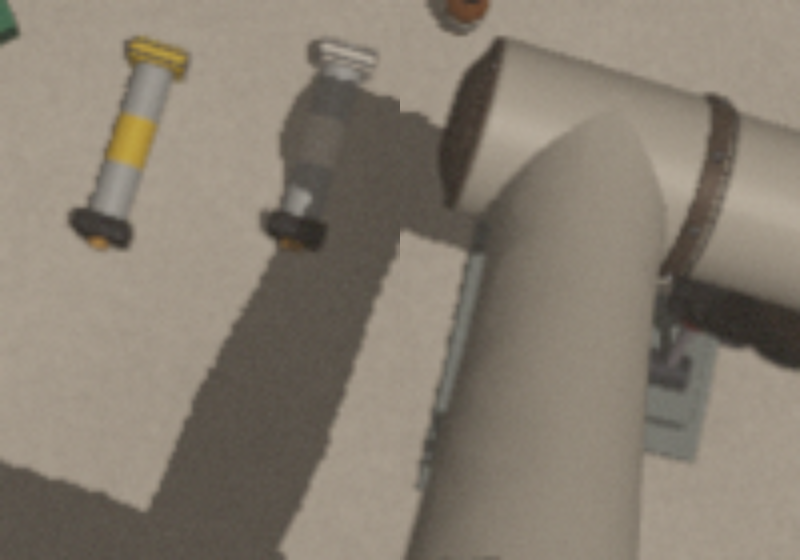

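Amber and white haven't moved; white is only shadowed. Next, white.

>>> carry_out([
  [[25,44,0],[0,0,-0.4],60],
  [[26,44,0],[0,0,-0.4],60],
  [[26,44,0],[0,0,-0.4],60],
  [[26,44,0],[0,0,-0.4],60],
  [[26,44,0],[0,0,-0.4],60],
  [[26,44,0],[0,0,-0.4],60],
  [[0,0,0],[0,0,0],60],
  [[0,0,0],[0,0,0],60],
], newtons=80)

```text
time_s: 22.4
eef_pos: [0.6471, -0.067, 0.1787]
tcp_rot: [-0.474, -3.097, -0.002]
force: [-0.3, 0.5, 0.0]
grip_width: 0.0601
gripper_force: 0.0
```

Run:
```python
from h import *
s=ctrl.get_state(); print(s["eef_pos"],s["tcp_rot"])
f=grab(); a=f["pixels"]
hsv=cv2.cvtColor(a,cv2.COLOR_RGB2HSV)
m=((hsv[...,0]<8)|(hsv[...,0]>172))&(hsv[...,1]>150)&(hsv[...,2]>90)
m[:, :395]=0;m[:150]=0;m[260:]=0;m[:,440:]=0
rc=np.argwhere(m); print("ball",len(rc),unproj(f,rc.mean(0)[::-1],.095) if len(rc) else "")
```

```text
[ 0.64712778 -0.06697888  0.17866363] [-4.74318328e-01 -3.09671394e+00 -1.66774050e-03]
ball 46 [[ 0.51355061 -0.33636631  0.095     ]]
```

The ball is back at the "on" position. Pick up white.

>>> carry_out([
  [[0,0,-60],[0,0,0],60],
  [[0,0,-60],[0,0,0],60],
  [[0,0,-40],[0,0,0],60],
  [[0,0,-14],[0,0,0],60],
  [[0,0,0],[0,0,0],60],
  [[0,0,0],[0,0,0],10],
  [[0,0,0],[0,0,0],10],
  [[0,0,0],[0,0,0],10],
  [[0,0,0],[0,0,0],10],
  [[0,0,60],[0,0,0],10],
  [[0,0,60],[0,0,0],10],
  [[0,0,60],[0,0,0],10],
])

```text
time_s: 23.95
eef_pos: [0.6463, -0.0668, 0.1869]
tcp_rot: [-0.475, -3.096, -0.003]
force: [0.7, 0.8, -2.5]
grip_width: 0.0257
gripper_force: 79.1
```

>>> carry_out([
  [[-12,46.5,0],[0,0,2.3],10],
  [[-12,46.5,0],[0,0,2.3],10],
  [[-12,46.5,0],[0,0,2.3],10],
  [[-12,46.5,0],[0,0,2.3],10],
  [[-12,46.5,0],[0,0,2.3],10],
  [[-12,46,0],[0,0,2.3],10],
  [[-12,46,0],[0,0,2.3],10],
  [[-12,46,0],[0,0,2.3],10],
  [[-13,46,0],[0,0,2.4],10],
  [[0,0,0],[0,0,0],10],
  [[0,0,0],[0,0,0],10],
])

```text
time_s: 25.32
eef_pos: [0.5373, 0.3493, 0.1847]
tcp_rot: [0.092, -3.13, 0.001]
force: [0.4, -0.2, -2.1]
grip_width: 0.0257
gripper_force: 79.4
```

>>> carry_out([
  [[0,0,-60],[0,0,0],10],
  [[0,0,-50],[0,0,0],10],
  [[0,0,-25],[0,0,0],10],
  [[0,0,-12],[0,0,0],10],
  [[0,0,-1],[0,0,0],10],
  [[0,0,0],[0,0,0],10],
  [[0,0,0],[0,0,0],50],
  [[0,0,0],[0,0,0],50],
  [[0,0,0],[0,0,0],50],
  [[0,0,40],[0,0,0],50],
  [[0,0,50],[0,0,0],50],
  [[0,0,60],[0,0,0],50],
])

```text
time_s: 26.82
eef_pos: [0.5372, 0.3485, 0.187]
tcp_rot: [0.091, -3.129, 0.005]
force: [0.2, 0.1, -0.2]
grip_width: 0.0499
gripper_force: 0.0
```

Run:
```python
from h import *
s=ctrl.get_state(); print(s["eef_pos"],s["tcp_rot"])
f=grab(); a=f["pixels"][:,:,::-1]; o=cv2.imread("pics/top0.png")
d=np.abs(a.astype(int)-o).max(2); print("amber",(d[135:200,240:285]>40).sum())
hsv=cv2.cvtColor(np.ascontiguousarray(a),cv2.COLOR_BGR2HSV); ho=cv2.cvtColor(o,cv2.COLOR_BGR2HSV)
for h in(ho,hsv):
    m=(h[...,0]>18)&(h[...,0]<32)&(h[...,1]>130); m[:120]=0;m[240:]=0; rc=np.argwhere(m); print(len(rc),rc.mean(0))
```

```text
[0.53719568 0.34852416 0.18701578] [ 0.09077352 -3.12865386  0.00469753]
amber 0
147 [158.62585034 264.32653061]
147 [159.15646259 263.52380952]
```

>>> carry_out([
  [[18.5,-47.5,0],[0,0,-3.7],60],
  [[18.5,-47.5,0],[0,0,-3.7],60],
  [[19,-47.5,0],[0,0,-3.7],60],
  [[19,-47.5,0],[0,0,-3.7],60],
  [[19,-47.5,0],[0,0,-3.7],60],
  [[19,-47.5,0],[0,0,-3.9],60],
  [[0,0,0],[0,0,0],60],
  [[0,0,0],[0,0,0],60],
])

```text
time_s: 27.88
eef_pos: [0.6505, 0.0642, 0.1863]
tcp_rot: [-0.519, -3.088, -0.002]
force: [0.7, -1.2, 0.4]
grip_width: 0.0602
gripper_force: 0.0
```

Run:
```python
from h import *
s=ctrl.get_state(); print(s["eef_pos"],s["tcp_rot"])
g=grab("side"); f=grab()
L=R.from_euler("z",-.3325)
pts=proj(g,np.array([[.6496,.064,.02]])+L.apply(np.array([[-.077,0,0],[0,0,0],[.071,0,0],[.071,0,.02],[-.071,0,.02]])))
c0,r0=int(pts[1][0])-50,int(pts[1][1])-60; 
im=np.ascontiguousarray(cv2.resize(g["pixels"][r0:r0+120,c0:c0+100,::-1],None,fx=4,fy=4,interpolation=cv2.INTER_CUBIC))
for u,v in pts: cv2.circle(im,(int((u-c0+.5)*4),int((v-r0+.5)*4)),2,(255,0,255),-1)
cv2.imwrite("pics/p7.png",np.hstack([im,cv2.resize(f["pixels"][170:245,110:220,::-1],(390,480),interpolation=cv2.INTER_CUBIC)]))
```

```text
[0.65049886 0.06424738 0.18630562] [-5.18884998e-01 -3.08842254e+00 -1.54696433e-03]
```

View pics/p7.png

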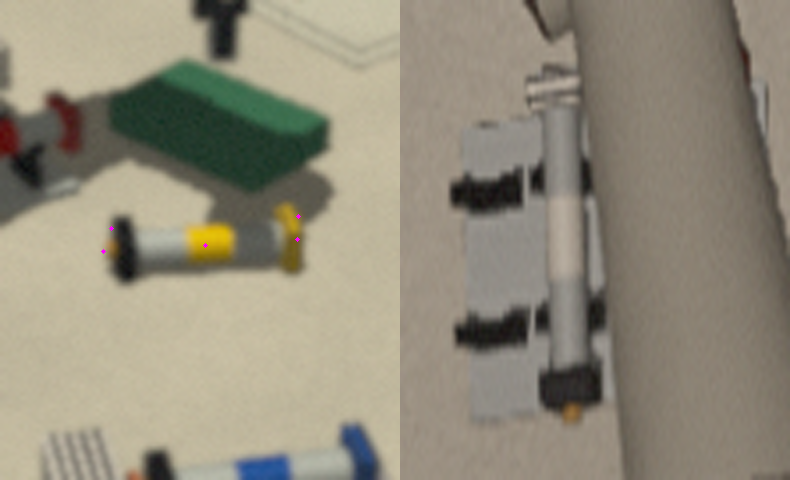

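White sits in its pair. Amber is where measured, with the dots within about a pixel of its nub, band and fin. Pick it up.

>>> carry_out([
  [[0,0,-60],[0,0,0],60],
  [[0,0,-60],[0,0,0],60],
  [[0,0,-45],[0,0,0],60],
  [[0,0,-17],[0,0,0],60],
  [[0,0,0],[0,0,0],60],
  [[0,0,0],[0,0,0],10],
  [[0,0,0],[0,0,0],10],
  [[0,0,0],[0,0,0],10],
  [[0,0,0],[0,0,0],10],
  [[0,0,60],[0,0,0],10],
  [[0,0,60],[0,0,0],10],
  [[0,0,60],[0,0,0],10],
])

```text
time_s: 29.48
eef_pos: [0.6503, 0.0644, 0.1872]
tcp_rot: [-0.519, -3.09, -0.003]
force: [1.4, 0.2, -3.0]
grip_width: 0.0256
gripper_force: 79.2
```

>>> carry_out([
  [[-14.6,43.4,0],[0,0,2.8],10],
  [[-14.6,43.4,0],[0,0,2.8],10],
  [[-14.6,43.4,0],[0,0,2.8],10],
  [[-14.6,43.4,0],[0,0,2.8],10],
  [[-14.6,43.4,0],[0,0,2.8],10],
  [[-14.6,43.4,0],[0,0,2.8],10],
  [[-14.6,43.4,0],[0,0,2.8],10],
  [[-14.6,43.4,0],[0,0,2.9],10],
  [[0,0,0],[0,0,0],10],
  [[0,0,0],[0,0,0],10],
])

```text
time_s: 30.72
eef_pos: [0.5336, 0.4114, 0.1849]
tcp_rot: [0.094, -3.131, 0.001]
force: [0.4, -0.7, -1.2]
grip_width: 0.0256
gripper_force: 79.5
```

>>> carry_out([
  [[0,0,-60],[0,0,0],10],
  [[0,0,-50],[0,0,0],10],
  [[0,0,-25],[0,0,0],10],
  [[0,0,-12],[0,0,0],10],
  [[0,0,-1],[0,0,0],10],
  [[0,0,0],[0,0,0],10],
  [[0,0,0],[0,0,0],50],
  [[0,0,0],[0,0,0],50],
  [[0,0,0],[0,0,0],50],
  [[0,0,40],[0,0,0],50],
  [[0,0,50],[0,0,0],50],
  [[0,0,60],[0,0,0],50],
])

```text
time_s: 32.22
eef_pos: [0.5334, 0.4108, 0.1869]
tcp_rot: [0.094, -3.129, 0.005]
force: [1.4, 0.8, -0.0]
grip_width: 0.0501
gripper_force: 0.0
```

>>> carry_out([
  [[-20,-50,20],[0,0,0],50],
  [[-20,-50,0],[0,0,0],50],
  [[-20,-50,0],[0,0,0],50],
  [[-20,-50,0],[0,0,0],50],
  [[-20,-50,0],[0,0,0],50],
  [[-10,-50,0],[0,0,0],50],
  [[0,-50,0],[0,0,0],50],
  [[0,-50,0],[0,0,0],50],
  [[0,0,0],[0,0,0],50],
])

```text
time_s: 33.35
eef_pos: [0.4231, 0.009, 0.2067]
tcp_rot: [0.086, -3.131, 0.001]
force: [-0.4, -0.2, 0.1]
grip_width: 0.0496
gripper_force: 0.0
```

Run:
```python
from h import *
g=grab("side"); f=grab()
A=cv2.resize(f["pixels"][160:250,110:230,::-1],(480,360),interpolation=cv2.INTER_CUBIC)
B=cv2.resize(f["pixels"][160:250,345:425,::-1],(320,360),interpolation=cv2.INTER_CUBIC)
C=cv2.resize(g["pixels"][140:260,200:400,::-1],(400,240),interpolation=cv2.INTER_CUBIC)
D=cv2.resize(g["pixels"][220:320,280:400,::-1],(400,240),interpolation=cv2.INTER_CUBIC)
cv2.imwrite("pics/p8.png",np.vstack([np.hstack([A,B]),np.hstack([C,D])]))
```

```text
(no output)
```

View pics/p8.png

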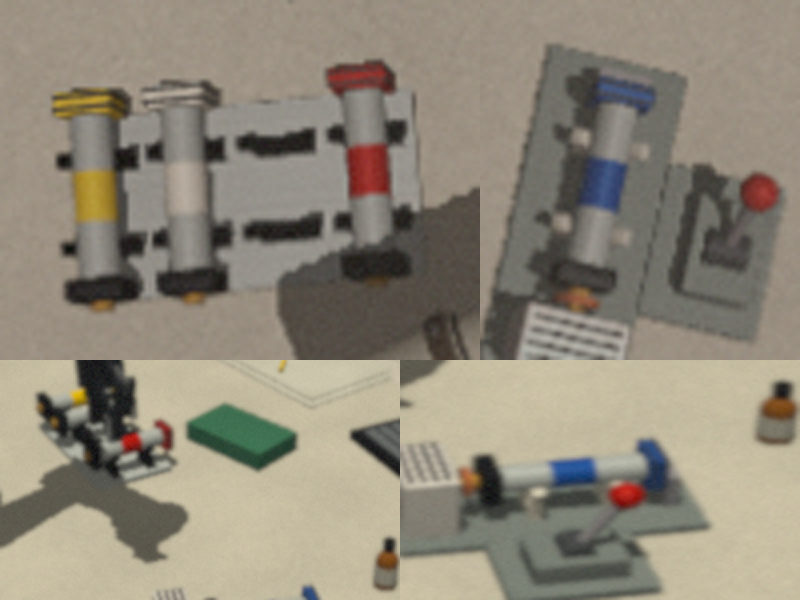

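The amber, white and red lamps rest in the rack pairs at crop (95,200), (187,200) and (368,170). Blue is home at (603,185), and the switch leans to +x at (760,192). Handing in.

```bash
python3 -c "
from rig import ctrl
print(ctrl.finish_job())"
```

```text
the job is handed in; nothing more can be done
None
```

The blue lamp is home in the bay with the unit switched back on, red, white and amber rest in rack saddles, and the job is handed in; the final pictures showed all of this, but no verdict came back.

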